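# Bin the used needle and snap the sharps bin shut

### The job

Pull the used blue-handled needle up out of the wooden tool rack and drop it into the yellow sharps bin. Then push the bin's sprung red lid down until it snaps and stays fully shut. Leave the brush and the spatula standing in the rack and do not disturb the glass dish.

Things in the scene. Friction and masses are not known exactly. Their poses are not given: they have to be found in the camera images.
- rack: Light wooden block, 60 (x) x 200 (y) x 60 mm high, fixed to the table. Origin: centre of its underside, z up. Three upright wells in its top, on its centre line at y = -60, 0 and +60 mm, each 18 mm wide and 50 mm deep (well floor at z = 10 mm). One tool stands in each; which one is where varies.
- needle: The used dissecting needle: a loose rod, 130 mm long, standing in a well of the rack, upright or leaning a little. Lower 30 mm: white tip guard, 10 mm thick; the rest: plain blue round handle, 14 mm thick, nothing on top; about 80 mm stick out of the rack. Weighs about 25 g. Origin: centre of its lower end; z runs along the rod to the top.
- needle_top (a point): Centre of the needle's upper (blue) end, 130 mm from its lower end.
- brush: Bystander: loose brush, 138 mm long, in another well: green handle, 14 mm thick, dark bristles on top. Origin: centre of its lower end, z along it.
- spatula: Bystander: loose spatula, 140 mm long, in another well: black handle, 14 mm thick, flat steel blade on top. Origin: centre of its lower end, z along it.
- bin: Yellow open-topped sharps bin, fixed to the table, 130 (x) x 110 (y) x 160 mm high, walls and floor 4 mm. Origin: centre of its underside, z up. The red lid is hinged along the rim at x = +65 mm. While the lid is open it overhangs the half of the mouth on the hinge side; the half from x = -65 to 0 mm is open from above.
- bin_mouth (a point): Centre of the bin's mouth, at rim height (160 mm above the table); not moving with the lid.
- lid_hinge (a point): Middle of the lid's hinge line, on the rim at x = +65 mm in the bin's frame, 160 mm above the table. The hinge runs along the bin's y.
- lid_edge (a point): Middle of the lid's free edge, on its upper face, 132 mm from the hinge. Moves with the lid: about 275 mm above the table when open, 166 mm when shut.
- lid (a joint): Angle of the red lid (132 x 116 mm, 6 mm thick), rad: 0 = sprung open, standing 60 degrees above the rim; 1.05 = shut flat on the rim. A spring strut pushes it open until about 0.75; past 0.8 it snaps and holds itself shut. It takes about 8 N straight down on the free edge, more nearer the hinge.
- dish: Bystander: loose greenish glass dish, 90 mm across, 16 mm high. Origin: centre of its underside.
Things that resemble listed ones, but are neither listed nor needed, are in the scene too. Of the things that look like the rack, the smaller one is meant.

How it is judged:
By the outcome, as a careful person would: the job done as asked, in the order asked, and still so for the second after the job is handed in, with the robot touching nothing.
It also fails if it takes over 54 s, if anything falls off the work surface, if the arm or the gripper's body presses on something with over 40 N, if the wrist force passes 120 N, or if a joint passes its speed limit or range.

### The arm

A 6-joint arm with a two-finger parallel gripper is mounted at the origin on the work surface. World frame = base frame: x ahead of the robot, y to its left, z up, the work surface at z = 0. Lengths are in m, angles in degrees, forces in N, time in s.
With the tool pointing down it reaches from about 0.375 to 0.9 m from the base axis. Payload 3.1 kg.
Tool frame: the origin (TCP) lies at the very end of the fingers, on their centre line; the grasp point (between the pads) lies 19 mm behind it; z points along the fingers, y is the line along which they close (so a half turn about z gives the same grasp; the last joint's range is limited). The gripper opens to 87 mm and grips with 3 to 60 N. Pads are 19 mm wide; open, the fingers measure 117 mm over their backs; the gripper's body (75 mm by 190 mm) begins 51 mm behind the grasp point.
Start: joints at [59.043, 30.224, 82.088, -0, 67.689, -10.227], TCP at [0.221, 0.585, 0.223] pointing down, gripper open.
Joint ranges: [-176.69, 176.69], [-43.24, 126.21], [12.49, 139.97], [-82, 262], [0, 151.66], [-163.58, 163.58]. Speed limits (degrees/s): [159.86, 159.86, 180, 180, 180, 180].

### API

Orientations are given as a 3x3 rotation matrix whose columns are the frame's x, y, z axes.
In Python, from rig import readout, viewer, ticket gives the robot as it stands.
- The arm moves only by the tool send_rows, never from a script. Its argument "moves" is a list of rows, each a list of 6 numbers: the shift along the tool's x, y, z in units of 250 mm (1.0 is 250 mm), then the turn, a rotation vector about the tool's x, y, z in units of 90 degrees (1.0 is 90 degrees). A call has 1 to 12 rows; each row is the pose to reach, as a shift and turn from the pose commanded when the call began, along the tool's axes at that moment; what a row does not reach only later rows make up. A row lasts 1/10 s, in which the tool goes at most 50 mm and 8.59 degrees, less where a joint would pass 70% of its speed; a pose out of reach is approached as far as the arm can. A call with a number of a shift or a turn outside -1 to 1 is refused whole. A call with a gripper value outside its range is refused whole. "grip" is the opening, from 0 (shut) to 1 (fully open), set as the call begins (left out, the last holds). The fingers move at their own pace and stop on an object; the grip force is fixed at half the most. Time passes only in rows, so rows that repeat a pose let the fingers close. It gives the time, the measured TCP pose, the force, the opening and the grip force at its end, in the units of the state.
- readout.read_state(): the state, without advancing time (a new reading comes with each control period).
- viewer.capture(name): name is "scene" or "top" or "wrist"; returns (picture, depth): 400x640x3 uint8, red, green, blue; 400x640 float32, m along the optical axis (not along the pixel's ray), 0 where there is no reading.
- viewer.camera_info(name): a dict with "fx", "fy", "cx", "cy" (pixels), "distortion" ([k1, k2, p1, p2, k3] as OpenCV has them; the pictures are not rectified), "R" (3x3) and "t" (3): a world point X has camera coordinates R X + t; the wrist camera has in their place "tool_from_camera" (4x4, takes a point from camera to tool coordinates, whose origin is the TCP and whose axes are the flange's). Camera axes: x right, y down, z forward; pixel columns grow to the right and rows downward; lengths in m; the calibration is good to about 2 mm. A picture is of the moment at which its call begins: read the wrist's pose just before it. camera_info takes no time and is no camera call.
- ticket.hand_in(): hands the job in; it is judged then, once.
The state is a dict: "time_s": time; "joint_positions": joint angles; "qvel": joint speeds; "tau": joint torques, N m; "position": TCP position; "tcp_rot": TCP orientation; "force": force on the tool from outside, world axes, zero at the start; "moment": the same for the moment, N m; "opening": opening from 0.0 (shut) to 1.0 (fully open); "grasp_force": force on a finger pad.
Only numpy, scipy, OpenCV 4.12 (cv2) and the standard library are available. Lean on these libraries where they do the work, as an engineer would, in place of code of your own. Each camera call takes 0.05 s, during which the arm holds its last target. There are 200 camera calls.

## Working session

There is one attempt and no reset: what is moved stays moved. The work goes in short steps, Python scripts to look and compute and a tool call to move; the robot and the scene stay as the last step left them, time stands still between calls to the robot, and variables do not carry over. Pictures are saved under pics/ and viewed, at most 10 in all, crops included, and the job is handed in when it is done.

Besides the shell and the picture viewer there is one more tool, called after "Request:" as name([rows], argument=value, ...), one row to a line, values as JSON. send_rows: Moves the arm, as the interface text tells. Shifts and turns lie within -1 to 1; 1 stands for 250 mm of shift or 90 degrees of turn. Its arguments: {"type":"object","properties":{"moves":{"type":"array"},"grip":{"type":"number"}},"required":["moves"]}

```bash
mkdir -p pics; cat > h.py <<'E'
import numpy as np, cv2
from rig import readout, viewer, ticket
def cap(n):
    s=readout.read_state(); p,d=viewer.capture(n); i=viewer.camera_info(n)
    K=np.array([[i['fx'],0,i['cx']],[0,i['fy'],i['cy']],[0,0,1.]]); D=np.array(i['distortion'],float)
    if n=='wrist':
        T=np.eye(4); T[:3,:3]=s['tcp_rot']; T[:3,3]=s['position']; W=T@np.array(i['tool_from_camera'])
    else:
        W=np.eye(4); W[:3,:3]=np.array(i['R']).T; W[:3,3]=-W[:3,:3]@np.array(i['t'])
    return p,d,K,D,W
def cloud(d,K,D,W):
    v,u=np.mgrid[:d.shape[0],:d.shape[1]]
    q=cv2.undistortPoints(np.stack([u,v],-1).reshape(-1,1,2).astype(float),K,D).reshape(-1,2)
    X=np.c_[q,np.ones(len(q))]*d.reshape(-1,1)
    P=X@W[:3,:3].T+W[:3,3]; P[d.ravel()==0]=np.nan
    return P.reshape(*d.shape,3)
E
python3 - <<'E'
from h import *
for n in('scene','top'):
    p,d,K,D,W=cap(n); cv2.imwrite(f'pics/{n}1.png',p[:,:,::-1]); np.savez(f'{n}.npz',p=p,P=cloud(d,K,D,W))
    print(n,W.round(3).tolist(),(d>0).mean())
print(readout.read_state())
E
```

```text
scene [[0.207, 0.692, -0.691, 1.081], [0.978, -0.133, 0.16, -0.144], [0.019, -0.709, -0.705, 0.758], [0.0, 0.0, 0.0, 1.0]] 0.99626171875
top [[0.022, -0.987, 0.161, 0.307], [-1.0, -0.022, 0.0, -0.018], [0.004, -0.161, -0.987, 1.255], [0.0, 0.0, 0.0, 1.0]] 0.99615234375
{'time_s': 0.1, 'joint_positions': array([ 5.90420138e+01,  3.02748114e+01,  8.21509990e+01, -8.44073495e-04,
        6.76900085e+01, -1.02253325e+01]), 'qvel': array([-0.05067543, -0.13226488, -0.14445182,  0.07316606,  0.02012848,
        0.07080784]), 'tau': array([-4.78452184e-04, -4.40987992e+01, -1.77150750e+01,  6.35218760e-02,
        5.33953006e-02, -5.06982838e-05]), 'position': array([0.22085448, 0.58394819, 0.22164608]), 'tcp_rot': array([[-9.35244235e-01,  3.54001643e-01, -1.02814949e-03],
       [ 3.54002968e-01,  9.35242680e-01, -1.74046835e-03],
       [ 3.45440626e-04, -1.99173096e-03, -9.99997957e-01]]), 'force': array([0.38995151, 0.25231747, 0.33464335]), 'moment': array([0.03173498, 0.00658823, 0.00090682]), 'grasp_force': 0.0, 'opening': 0.9974925174911394}
```

View pics/scene1.png

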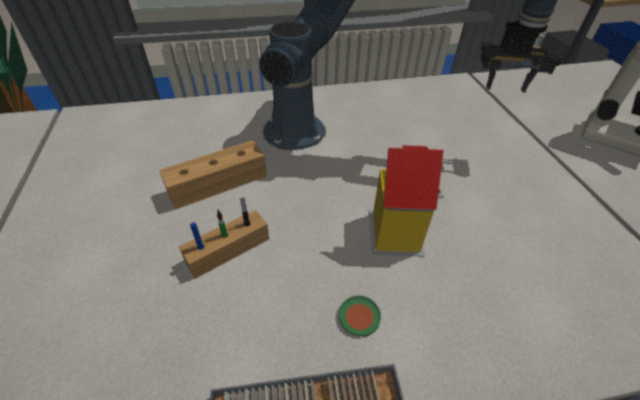

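View pics/top1.png

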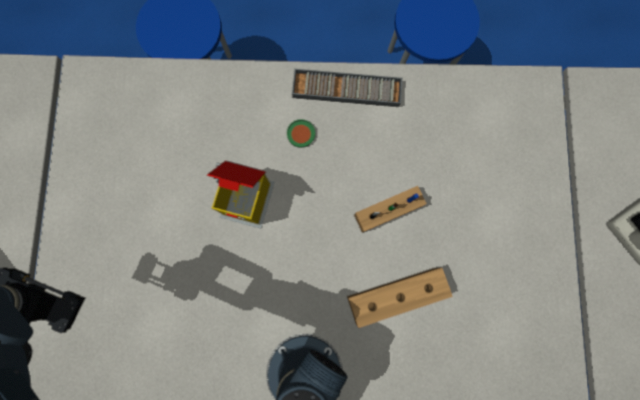

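The scene view shows the small rack at about (225,243), with the blue needle at its left end (197,236), then the brush and the spatula. The bin is at (405,200) and the dish at (359,316). In the top view the needle is near (415,198), the bin mouth at (242,198) and the lid at (238,174).

```bash
python3 - <<'E'
from h import *
for n in('scene','top'):
    z=np.load(n+'.npz'); p=z['p'].astype(int); P=z['P']; r,g,b=p[...,0],p[...,1],p[...,2]; Z=P[...,2]
    X=P[...,0];on=(X>.25)&(X<1.0)&(abs(P[...,1])<.6)
    def st(k,m):
        q=P[m&on]; print(n,k,len(q),'min',q.min(0).round(3),'max',q.max(0).round(3),'med',np.median(q,0).round(3)) if len(q) else print(n,k,0)
        return q
    bl=st('blue',(b>r+40)&(b>g+30)&(Z>.05)&(Z<.2)); 
    for lo in(.07,.09,.11,.125): 
        q=bl[(bl[:,2]>lo)&(bl[:,2]<lo+.02)]; print(lo,len(q),q.mean(0).round(4))
    st('green',(g>r+25)&(g>b+10)&(Z>.06)&(Z<.2))
    st('dish',(g>r+15)&(g>b+10)&(Z<.04))
    st('tools',(X>.4)&(P[...,1]<-.15)&(Z>.075)&(Z<.2))
    wd=st('racktop',(Z>.052)&(Z<.066)&(r>b+30)&(P[...,1]<0))
    if len(wd):
        q=wd[wd[:,0]>.4]; print('rackrect',cv2.minAreaRect(q[:,:2].astype(np.float32)*1000))
    ye=st('yellow',(r>120)&(g>90)&(b<60)&(Z>.02)&(P[...,1]>0))
    if len(ye):
        t=ye[abs(ye[:,2]-.16)<.008]; print('rim',len(t),cv2.minAreaRect(t[:,:2].astype(np.float32)*1000))
    L=st('lid',(r>100)&(g<50)&(b<50)&(Z>.1))
    if len(L):
        L=L[L[:,2]>.19]
        for k in range(3):
            c=L.mean(0);u,s,v=np.linalg.svd(L-c,full_matrices=False);L=L[abs((L-c)@v[2])<.006]
        print('lidplane n',v[2].round(3),'c',c.round(3),L.min(0).round(3),L.max(0).round(3))
E
```

```text
scene blue 115 min [ 0.498 -0.297  0.062] max [ 0.509 -0.287  0.14 ] med [ 0.507 -0.292  0.108]
0.07 23 [ 0.5068 -0.2916  0.0801]
0.09 27 [ 0.5066 -0.2916  0.1009]
0.11 27 [ 0.5066 -0.2912  0.1208]
0.125 34 [ 0.5044 -0.2921  0.1345]
scene green 59 min [ 0.477 -0.243  0.061] max [ 0.485 -0.233  0.105] med [ 0.482 -0.238  0.082]
scene dish 725 min [ 0.658 -0.014 -0.002] max [0.757 0.078 0.018] med [0.707 0.034 0.003]
scene tools 410 min [ 0.447 -0.3    0.075] max [ 0.509 -0.178  0.151] med [ 0.48  -0.239  0.111]
scene racktop 1866 min [ 0.25  -0.388  0.052] max [ 0.544 -0.138  0.066] med [ 0.475 -0.253  0.058]
rackrect ((475.80877685546875, -238.06710815429688), (64.8017578125, 200.49501037597656), 24.603748321533203)
scene yellow 53 min [0.426 0.134 0.095] max [0.5   0.169 0.162] med [0.449 0.148 0.159]
rim 39 ((461.77020263671875, 143.80984497070312), (11.542987823486328, 78.22001647949219), 67.39692687988281)
scene lid 3138 min [0.491 0.118 0.161] max [0.579 0.244 0.281] med [0.534 0.18  0.222]
lidplane n [ 0.843 -0.207  0.497] c [0.528 0.182 0.234] [0.491 0.121 0.19 ] [0.565 0.24  
[... 396 characters left out ...]
[0.717 0.028 0.005]
top tools 125 min [ 0.442 -0.303  0.075] max [ 0.506 -0.181  0.152] med [ 0.474 -0.242  0.114]
top racktop 1259 min [ 0.251 -0.36   0.052] max [ 0.541 -0.141  0.066] med [ 0.471 -0.24   0.06 ]
rackrect ((474.58197021484375, -242.49087524414062), (60.09354019165039, 200.49362182617188), 24.867740631103516)
top yellow 154 min [0.425 0.131 0.068] max [0.508 0.252 0.273] med [0.444 0.189 0.159]
rim 123 ((472.0709228515625, 191.6634521484375), (109.389892578125, 75.25820922851562), 76.98239135742188)
top lid 251 min [0.431 0.131 0.126] max [0.518 0.238 0.284] med [0.495 0.187 0.276]
lidplane n [-0.325  0.065  0.944] c [0.495 0.185 0.276] [0.48  0.131 0.268] [0.516 0.236 0.283]
```

```bash
cat >> h.py <<'E'
from scipy.spatial.transform import Rotation as Ro
def Rd(yaw,tilt=0):  # tool z down, y at yaw; tilt about tool y
    c,s=np.cos(np.radians(yaw)),np.sin(np.radians(yaw))
    return np.array([[-s,c,0],[c,s,0],[0,0,-1.]])@ Ro.from_euler('y',tilt,degrees=True).as_matrix()
def plan(pos,R):
    s=readout.read_state(); A=np.array(s['tcp_rot'])
    dp=A.T@(np.array(pos)-s['position']); rv=Ro.from_matrix(A.T@R).as_rotvec(degrees=True)
    print((dp/.25).round(3).tolist(),(rv/90).round(3).tolist(),'rows',round(max(np.linalg.norm(dp)/.05,np.linalg.norm(rv)/8.59),1))
E
python3 - <<'E'
from h import *
plan([.38,.38,.40],Rd(45)); plan([.5,-.295,.35],Rd(24.8))
E
```

```text
[-0.884, -0.539, -0.713] [-0.001, 0.0, 0.27] rows 6.3
[-2.289, -2.894, -0.508] [-0.001, 0.0, 0.494] rows 18.6
```

Request:
send_rows([
  [0, 0, -0.5, 0, 0, 0],
  [0, 0, -0.7, 0, 0, 0],
  [0, 0, -0.7, 0, 0, 0],
  [0, 0, -0.7, 0, 0, 0],
  [-0.88, -0.54, -0.71, 0, 0, 0.27],
  [-0.88, -0.54, -0.71, 0, 0, 0.27],
  [-0.88, -0.54, -0.71, 0, 0, 0.27],
  [-0.88, -0.54, -0.71, 0, 0, 0.27],
  [-0.88, -0.54, -0.71, 0, 0, 0.27],
  [-0.88, -0.54, -0.71, 0, 0, 0.27],
  [-0.88, -0.54, -0.71, 0, 0, 0.27],
], grip=1)

```text
time_s: 1.2
position: [0.3799, 0.3792, 0.3997]
tcp_rot: [[-0.704, 0.71, -0.001], [0.71, 0.704, -0.0], [0.001, -0.001, -1.0]]
force: [-0.8, 1.4, 0.8]
opening: 1.0
grasp_force: 0.0
```

```bash
python3 - <<'E'
from h import *
plan([.44,.15,.40],Rd(35)); plan([.47,-.07,.38],Rd(24.8))
E
```

```text
[-0.82, -0.475, -0.001] [-0.001, -0.0, 0.109] rows 4.7
[-1.529, -1.01, 0.079] [-0.001, -0.0, 0.222] rows 9.2
```

Request:
send_rows([
  [-0.82, -0.48, 0, 0, 0, 0.11],
  [-0.82, -0.48, 0, 0, 0, 0.11],
  [-0.82, -0.48, 0, 0, 0, 0.11],
  [-0.82, -0.48, 0, 0, 0, 0.11],
  [-0.82, -0.48, 0, 0, 0, 0.11],
  [-0.82, -0.48, 0, 0, 0, 0.11],
  [-1, -0.58, 0, 0, 0, 0.22],
  [-1, -0.58, 0, 0, 0, 0.22],
])

```text
time_s: 2.0
position: [0.4545, 0.0994, 0.3999]
tcp_rot: [[-0.421, 0.907, 0.001], [0.907, 0.421, -0.002], [-0.002, -0.0, -1.0]]
force: [0.9, 1.3, -1.2]
opening: 0.999
grasp_force: 0.0
```

```bash
python3 - <<'E'
from h import *
plan([.47,-.1,.37],Rd(24.8)); plan([.5,-.295,.30],Rd(24.8))
E
```

```text
[-0.75, -0.279, 0.121] [-0.0, 0.001, 0.001] rows 4.0
[-1.507, -0.499, 0.402] [-0.0, 0.001, 0.001] rows 8.2
```

Request:
send_rows([
  [-0.9, -0.3, 0.12, 0, 0, 0],
  [-0.9, -0.3, 0.12, 0, 0, 0],
  [-0.9, -0.3, 0.12, 0, 0, 0],
  [-0.9, -0.3, 0.12, 0, 0, 0],
  [-0.9, -0.3, 0.12, 0, 0, 0],
  [-0.9, -0.3, 0.12, 0, 0, 0],
  [-0.9, -0.3, 0.12, 0, 0, 0],
])

```text
time_s: 2.7
position: [0.4815, -0.1329, 0.3695]
tcp_rot: [[-0.426, 0.905, -0.001], [0.905, 0.426, 0.002], [0.003, 0.0, -1.0]]
force: [0.3, 0.2, 1.2]
opening: 1.0
grasp_force: 0.0
```

```bash
python3 - <<'E'
from h import *
plan([.5,-.295,.30],Rd(24.8))
p,d,K,D,W=cap('wrist'); cv2.imwrite('pics/w1.png',p[:,:,::-1]); P=cloud(d,K,D,W); p=p.astype(int)
b=(p[...,2]>p[...,0]+40)&(p[...,2]>p[...,1]+30)&(P[...,2]>.05)&(P[...,2]<.2)
q=P[b];print(len(q))
for lo,hi in((.07,.1),(.1,.13),(.134,.16)):
    k=q[(q[:,2]>lo)&(q[:,2]<hi)]
    if len(k):print(lo,len(k),k.mean(0),(k.min(0)+k.max(0))/2,np.ptp(k,0))
print(W[:3,3])
E
```

```text
[-0.619, -0.209, 0.276] [0.0, -0.002, 0.005] rows 3.5
161
0.07 61 [ 0.49836374 -0.28864894  0.08498117] [ 0.49853681 -0.28899906  0.08452806] [0.00903902 0.00351151 0.02902546]
0.1 52 [ 0.49822809 -0.28864537  0.11161699] [ 0.49873182 -0.28949588  0.1125485 ] [0.00891198 0.00373999 0.0248723 ]
0.134 27 [ 0.49816995 -0.28933544  0.13760535] [ 0.49842477 -0.29084728  0.13753393] [0.00942316 0.00703566 0.00582029]
[ 0.44777213 -0.05981081  0.53084932]
```

View pics/w1.png

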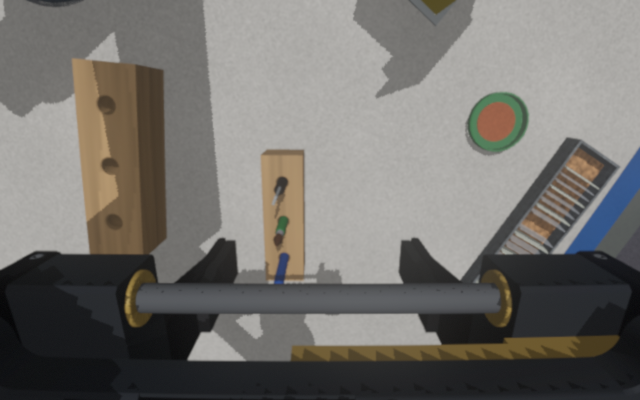

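The wrist view shows the needle at about (282,268), between the open fingers' planes, with the brush at (282,230) and the spatula at (280,190). All three views put the needle at (0.4995, -0.295), upright.

Request:
send_rows([
  [-0.62, -0.21, 0.28, 0, 0, 0],
  [-0.62, -0.21, 0.28, 0, 0, 0],
  [-0.62, -0.21, 0.28, 0, 0, 0],
  [-0.62, -0.21, 0.28, 0, 0, 0],
  [-0.62, -0.21, 0.28, 0, 0, 0],
  [-0.62, -0.21, 0.5, 0, 0, 0],
  [-0.62, -0.21, 0.5, 0, 0, 0],
  [-0.62, -0.21, 0.5, 0, 0, 0],
])

```text
time_s: 3.55
position: [0.4993, -0.2941, 0.2447]
tcp_rot: [[-0.428, 0.904, -0.003], [0.904, 0.428, 0.003], [0.004, -0.001, -1.0]]
force: [-0.2, 0.1, -0.4]
opening: 0.998
grasp_force: 0.0
```

```bash
python3 - <<'E'
from h import *
plan([.4995,-.295,.102],Rd(24.8))
E
```

```text
[-0.006, -0.0, 0.571] [-0.001, -0.002, 0.006] rows 2.9
```

Request:
send_rows([
  [-0.005, 0, 0.15, 0, 0, 0.005],
  [-0.005, 0, 0.3, 0, 0, 0.005],
  [-0.005, 0, 0.4, 0, 0, 0.005],
  [-0.005, 0, 0.5, 0, 0, 0.005],
  [-0.005, 0, 0.57, 0, 0, 0.005],
  [-0.005, 0, 0.57, 0, 0, 0.005],
  [-0.005, 0, 0.57, 0, 0, 0.005],
])

```text
time_s: 4.25
position: [0.5015, -0.2984, 0.1045]
tcp_rot: [[-0.419, 0.908, 0.002], [0.908, 0.419, -0.002], [-0.003, 0.001, -1.0]]
force: [0.4, 0.5, -0.2]
opening: 0.999
grasp_force: 0.0
```

Request:
send_rows([
  [0, 0, 0, 0, 0, 0],
  [0, 0, 0, 0, 0, 0],
  [0, 0, 0, 0, 0, 0],
  [0, 0, 0, 0, 0, 0],
  [0, 0, 0, 0, 0, 0],
  [0, 0, 0, 0, 0, 0],
  [0, 0, 0, 0, 0, 0],
  [0, 0, 0, 0, 0, 0],
], grip=0)

```text
time_s: 5.05
position: [0.5, -0.2982, 0.1024]
tcp_rot: [[-0.418, 0.908, -0.0], [0.908, 0.418, 0.0], [0.0, -0.0, -1.0]]
force: [-0.3, 0.6, 0.9]
opening: 0.358
grasp_force: 0.0
```

Request:
send_rows([
  [0, 0, 0, 0, 0, 0],
  [0, 0, 0, 0, 0, 0],
  [0, 0, 0, 0, 0, 0],
  [0, 0, 0, 0, 0, 0],
  [0, 0, 0, 0, 0, 0],
  [0, 0, 0, 0, 0, 0],
], grip=0)

```text
time_s: 5.65
position: [0.5, -0.2982, 0.1025]
tcp_rot: [[-0.418, 0.908, -0.0], [0.908, 0.418, 0.0], [0.0, -0.0, -1.0]]
force: [-0.8, 0.8, 0.4]
opening: 0.146
grasp_force: 30.0
```

Request:
send_rows([
  [0, 0, -0.06, 0, 0, 0],
  [0, 0, -0.14, 0, 0, 0],
  [0, 0, -0.24, 0, 0, 0],
  [0, 0, -0.36, 0, 0, 0],
  [0, 0, -0.5, 0, 0, 0],
  [0, 0, -0.7, 0, 0, 0],
  [0, 0, -0.85, 0, 0, 0],
  [0, 0, -1, 0, 0, 0],
  [0, 0, -1, 0, 0, 0],
  [0, 0, -1, 0, 0, 0],
])

```text
time_s: 6.65
position: [0.5001, -0.2982, 0.3534]
tcp_rot: [[-0.418, 0.908, 0.001], [0.908, 0.418, -0.001], [-0.002, 0.001, -1.0]]
force: [-0.1, -0.1, -1.5]
opening: 0.148
grasp_force: 30.0
```

```bash
python3 - <<'E'
from h import *
c=np.array([.4987,.1855]);ax=np.array([.972,-.233])
print(c-.042*ax)
plan([.46,-.06,.40],Rd(50)); plan([*(c-.042*ax),.42],Rd(76.5))
p,d,K,D,W=cap('scene'); cv2.imwrite('pics/s2.png',cv2.resize(p[60:340,100:500,::-1],None,fx=2,fy=2))
E
```

```text
[0.457876 0.195286]
[0.932, 0.253, -0.188] [0.0, 0.001, -0.281] rows 4.9
[1.863, 0.673, -0.269] [-0.0, 0.001, -0.575] rows 10.0
```

View pics/s2.png

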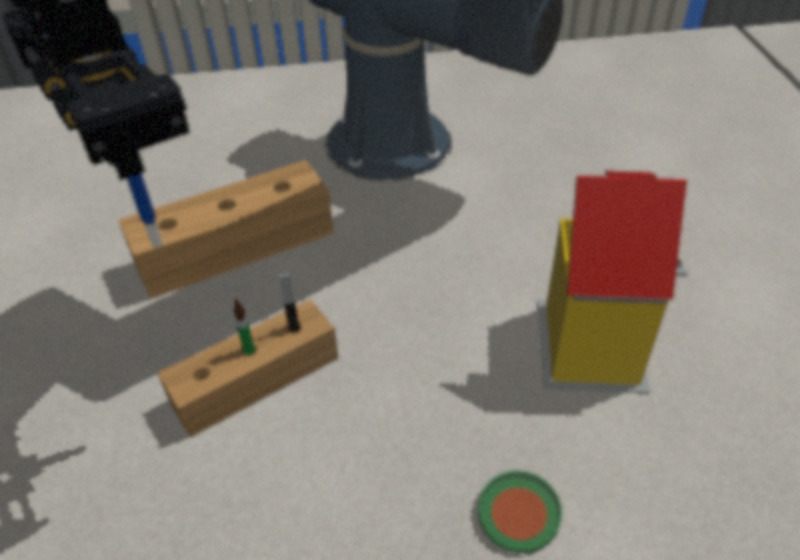

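The needle is out of the rack and held in the gripper (crop 140,200). The brush (245,330) and the spatula (290,305) still stand in the rack.

Request:
send_rows([
  [0.93, 0.25, -0.19, 0, 0, -0.28],
  [0.93, 0.25, -0.19, 0, 0, -0.28],
  [0.93, 0.25, -0.19, 0, 0, -0.28],
  [0.93, 0.25, -0.19, 0, 0, -0.28],
  [0.93, 0.25, -0.19, 0, 0, -0.28],
  [0.93, 0.25, -0.19, 0, 0, -0.28],
  [0.93, 0.25, -0.19, 0, 0, -0.28],
])

```text
time_s: 7.4
position: [0.4588, -0.0599, 0.3988]
tcp_rot: [[-0.767, 0.642, -0.002], [0.642, 0.767, 0.0], [0.002, -0.001, -1.0]]
force: [1.0, 0.4, 0.4]
opening: 0.15
grasp_force: 30.0
```

```bash
python3 - <<'E'
from h import *
plan([.458,.195,.42],Rd(76.5))
E
```

```text
[0.657, 0.78, -0.085] [-0.001, -0.001, -0.294] rows 5.1
```

Request:
send_rows([
  [0.66, 0.78, -0.08, 0, 0, -0.295],
  [0.66, 0.78, -0.08, 0, 0, -0.295],
  [0.66, 0.78, -0.08, 0, 0, -0.295],
  [0.66, 0.78, -0.08, 0, 0, -0.295],
  [0.66, 0.78, -0.08, 0, 0, -0.295],
  [0.66, 0.78, -0.08, 0, 0, -0.295],
  [0.66, 0.78, -0.08, 0, 0, -0.295],
  [0.66, 0.78, -0.08, 0, 0, -0.295],
])

```text
time_s: 8.2
position: [0.4593, 0.193, 0.4188]
tcp_rot: [[-0.972, 0.236, -0.002], [0.236, 0.972, -0.001], [0.002, -0.002, -1.0]]
force: [-1.0, -0.2, 0.4]
opening: 0.15
grasp_force: 30.0
```

```bash
python3 - <<'E'
from h import *
plan([.458,.195,.212],Rd(76.5))
p,d,K,D,W=cap('top');P=cloud(d,K,D,W); cv2.imwrite('pics/t2.png',cv2.resize(p[110:310,140:340,::-1],None,fx=3,fy=3))
p=p.astype(int);m=(p[...,2]>p[...,0]+35)&(p[...,2]>p[...,1]+25)&(P[...,2]>.2)&(P[...,2]<.5);q=P[m];print(len(q),q.mean(0) if len(q) else 0)
E
```

```text
[0.005, 0.008, 0.827] [-0.001, -0.001, -0.001] rows 4.1
0 0
```

View pics/t2.png

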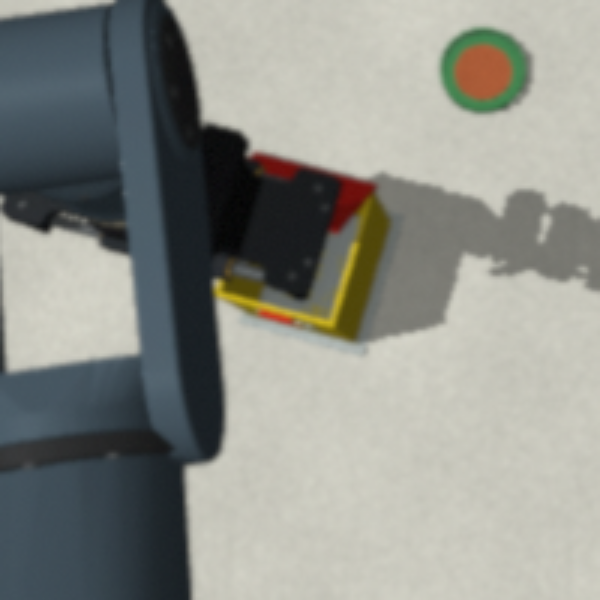

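The gripper hangs over the bin's open half, parallel to the lid edge (crop 290,235). I'll lower it now.

Request:
send_rows([
  [0.005, 0.008, 0.15, 0, 0, 0],
  [0.005, 0.008, 0.3, 0, 0, 0],
  [0.005, 0.008, 0.4, 0, 0, 0],
  [0.005, 0.008, 0.5, 0, 0, 0],
  [0.005, 0.008, 0.6, 0, 0, 0],
  [0.005, 0.008, 0.7, 0, 0, 0],
  [0.005, 0.008, 0.8, 0, 0, 0],
  [0.005, 0.008, 0.8, 0, 0, 0],
  [0.005, 0.008, 0.8, 0, 0, 0],
])

```text
time_s: 9.15
position: [0.4586, 0.1954, 0.2201]
tcp_rot: [[-0.972, 0.236, -0.001], [0.236, 0.972, -0.0], [0.001, -0.0, -1.0]]
force: [0.6, 0.0, 0.7]
opening: 0.151
grasp_force: 30.0
```

```bash
python3 - <<'E'
from h import *
a,b=cap('scene')[0],cap('top')[0]
cv2.imwrite('pics/st3.png',cv2.resize(np.hstack([a[90:290,300:500],b[110:310,140:340]])[:,:,::-1],None,fx=2,fy=2,interpolation=cv2.INTER_CUBIC))
E
```

```text
(no output)
```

View pics/st3.png

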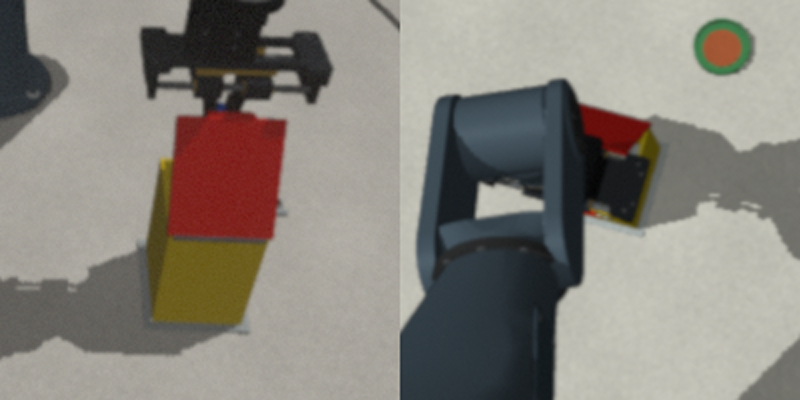

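The fingers are just behind the lid with no contact force, and the blue needle shows between them at (222,105), going down into the mouth. Releasing.

Request:
send_rows([
  [0, 0, 0, 0, 0, 0],
  [0, 0, 0, 0, 0, 0],
  [0, 0, 0, 0, 0, 0],
  [0, 0, 0, 0, 0, 0],
  [0, 0, 0, 0, 0, 0],
  [0, 0, 0, 0, 0, 0],
  [0, 0, 0, 0, 0, 0],
  [0, 0, 0, 0, 0, 0],
], grip=0.5)

```text
time_s: 10.05
position: [0.4581, 0.1968, 0.22]
tcp_rot: [[-0.972, 0.234, -0.0], [0.234, 0.972, -0.0], [0.0, -0.0, -1.0]]
force: [0.4, 0.1, 0.2]
opening: 0.503
grasp_force: 0.0
```

Request:
send_rows([
  [0, 0, -0.2, 0, 0, 0],
  [0, 0, -0.4, 0, 0, 0],
  [0, 0, -0.6, 0, 0, 0],
  [0, 0, -0.8, 0, 0, 0],
  [0, 0, -0.8, 0, 0, 0],
  [0.5, 0, -0.8, 0, 0, 0],
  [0.5, 0, -0.8, 0, 0, 0],
  [0.5, 0, -0.8, 0, 0, 0],
], grip=0)

```text
time_s: 10.85
position: [0.3326, 0.2261, 0.4191]
tcp_rot: [[-0.972, 0.233, -0.003], [0.233, 0.972, -0.0], [0.003, -0.001, -1.0]]
force: [0.8, 0.9, -0.9]
opening: 0.012
grasp_force: 0.0
```

```bash
python3 - <<'E'
from h import *
p,d,K,D,W=cap('wrist');b,db,K2,D2,W2=cap('top')
im=np.hstack([cv2.resize(p,(640,400)),]);t=cv2.resize(b[110:310,140:340],(400,400),interpolation=cv2.INTER_CUBIC)
cv2.imwrite('pics/wt4.png',cv2.resize(np.hstack([im,t])[:,:,::-1],(780,300)))
P=cloud(d,K,D,W);p=p.astype(int);m=(p[...,2]>p[...,0]+35)&(p[...,2]>p[...,1]+25)&(P[...,2]<.3)&(P[...,2]>-.02)&(abs(P[...,1]-.18)<.12)&(abs(P[...,0]-.5)<.12);q=P[m]
print(len(q)); 
if len(q):print(q.min(0),q.max(0),q.mean(0))
E
```

```text
10
[0.45319342 0.19531565 0.13074851] [0.46012979 0.19800721 0.13437065] [0.45651373 0.19661533 0.13295235]
```

View pics/wt4.png

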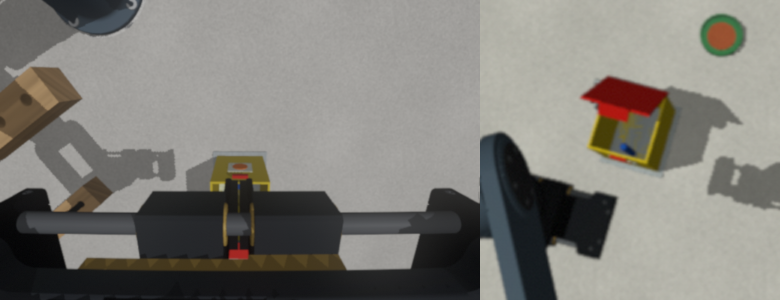

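The needle stands inside the bin with its top at z≈0.133 (blue spot at crop 627,149), below the rim. Next, the lid.

Request:
send_rows([
  [-0.78, 0, 0, 0, 0, 0],
  [-0.78, 0, 0, 0, 0, 0],
  [-0.78, 0, 0, 0, 0, 0],
  [-0.78, 0, 0, 0, 0, 0],
  [-0.78, 0, 0, 0, 0, 0],
  [-0.78, 0, 0, 0, 0, 0],
  [-0.78, 0, 0.2, 0, 0, 0],
  [-0.78, 0, 0.4, 0, 0, 0],
  [-0.78, 0, 0.48, 0, 0, 0],
  [-0.78, 0, 0.48, 0, 0, 0],
])

```text
time_s: 11.95
position: [0.5224, 0.1804, 0.2966]
tcp_rot: [[-0.972, 0.233, -0.009], [0.233, 0.972, -0.001], [0.008, -0.003, -1.0]]
force: [-0.6, -0.1, -0.2]
opening: 0.004
grasp_force: 0.0
```

```bash
python3 - <<'E'
from h import *
c=np.array([.4987,.1855]);ax=np.array([.972,-.233])
for x,z in((.0237,.26),(-.0005,.2434),(-.0195,.2212),(-.032,.1948),(-.0356,.1815),(-.0375,.166)): plan([*(c+x*ax),z],Rd(76.5))
E
```

```text
[0.001, -0.002, 0.147] [-0.002, -0.005, 0.0] rows 0.7
[0.097, -0.002, 0.214] [-0.002, -0.005, 0.0] rows 1.2
[0.173, -0.002, 0.303] [-0.002, -0.005, 0.0] rows 1.7
[0.222, -0.001, 0.409] [-0.002, -0.005, 0.0] rows 2.3
[0.236, -0.001, 0.463] [-0.002, -0.005, 0.0] rows 2.6
[0.243, -0.001, 0.525] [-0.002, -0.005, 0.0] rows 2.9
```

Request:
send_rows([
  [0, 0, 0.07, 0, 0, 0],
  [0, 0, 0.147, 0, 0, 0],
  [0.03, 0, 0.17, 0, 0, 0],
  [0.065, 0, 0.19, 0, 0, 0],
  [0.097, 0, 0.214, 0, 0, 0],
  [0.125, 0, 0.24, 0, 0, 0],
  [0.15, 0, 0.27, 0, 0, 0],
  [0.173, 0, 0.303, 0, 0, 0],
  [0.173, 0, 0.303, 0, 0, 0],
])

```text
time_s: 12.85
position: [0.4816, 0.1909, 0.223]
tcp_rot: [[-0.972, 0.234, -0.004], [0.234, 0.972, 0.0], [0.004, -0.001, -1.0]]
force: [-0.6, -0.3, 2.2]
opening: 0.007
grasp_force: 1.1
```

```bash
python3 - <<'E'
from h import *
c=np.array([.4987,.1855]);ax=np.array([.972,-.233])
for x,z in((-.032,.1948),(-.0356,.1815),(-.0375,.166)): plan([*(c+x*ax),z],Rd(76.5))
a=cap('scene')[0];cv2.imwrite('pics/s5.png',cv2.resize(a[90:290,300:500,::-1],None,fx=2.5,fy=2.5))
E
```

```text
[0.056, -0.005, 0.113] [-0.001, -0.003, -0.0] rows 0.6
[0.07, -0.005, 0.166] [-0.001, -0.003, -0.0] rows 0.9
[0.078, -0.005, 0.228] [-0.001, -0.003, -0.0] rows 1.2
```

View pics/s5.png

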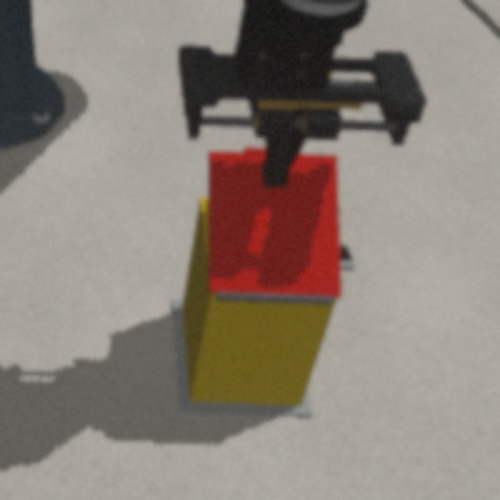

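The fingers sit near the lid's free edge at (275,180) and the lid is partly down. I'll keep following the arc.

Request:
send_rows([
  [0.02, 0, 0.04, 0, 0, 0],
  [0.04, 0, 0.075, 0, 0, 0],
  [0.055, 0, 0.11, 0, 0, 0],
  [0.065, 0, 0.14, 0, 0, 0],
  [0.07, 0, 0.17, 0, 0, 0],
  [0.075, 0, 0.195, 0, 0, 0],
  [0.078, 0, 0.215, 0, 0, 0],
  [0.078, 0, 0.228, 0, 0, 0],
  [0.078, 0, 0.228, 0, 0, 0],
])

```text
time_s: 13.8
position: [0.465, 0.195, 0.1669]
tcp_rot: [[-0.972, 0.234, -0.001], [0.234, 0.972, -0.0], [0.001, -0.0, -1.0]]
force: [-0.4, 0.9, 0.3]
opening: 0.004
grasp_force: 0.0
```

Request:
send_rows([
  [0, 0, 0.006, 0, 0, 0],
  [0, 0, 0.012, 0, 0, 0],
  [0, 0, 0.012, 0, 0, 0],
])

```text
time_s: 14.1
position: [0.4656, 0.1951, 0.1661]
tcp_rot: [[-0.972, 0.234, 0.002], [0.234, 0.972, 0.0], [-0.001, 0.0, -1.0]]
force: [-2.8, -1.7, 10.1]
opening: 0.003
grasp_force: 5.3
```

Request:
send_rows([
  [0, 0, -0.1, 0, 0, 0],
  [0, 0, -0.3, 0, 0, 0],
  [0, 0, -0.5, 0, 0, 0],
  [0, 0, -0.7, 0, 0, 0],
  [0, 0, -0.9, 0, 0, 0],
  [0.5, 0, -0.9, 0, 0, 0],
  [0.5, 0, -0.9, 0, 0, 0],
  [0.5, 0, -0.9, 0, 0, 0],
  [0.5, 0, -0.9, 0, 0, 0],
])

```text
time_s: 15.0
position: [0.3401, 0.2247, 0.3899]
tcp_rot: [[-0.973, 0.231, 0.0], [0.231, 0.973, 0.001], [0.0, 0.001, -1.0]]
force: [1.4, 0.8, -0.8]
opening: 0.003
grasp_force: 0.0
```

```bash
python3 - <<'E'
from h import *
p,d,K,D,W=cap('scene');P=cloud(d,K,D,W);t=cap('top')[0]
cv2.imwrite('pics/f.png',np.hstack([cv2.resize(p[90:340,160:460],(480,400)),cv2.resize(t[100:300,150:300],(300,400))])[:,:,::-1])
p=p.astype(int);m=(p[...,0]>100)&(p[...,1]<50)&(p[...,2]<50)&(P[...,2]>.12)&(abs(P[...,1]-.18)<.1)&(abs(P[...,0]-.5)<.12)
print(m.sum(),np.percentile(P[m],[1,50,99],axis=0).round(3))
E
```

```text
1807 [[0.437 0.124 0.164]
 [0.506 0.187 0.166]
 [0.569 0.247 0.168]]
```

View pics/f.png

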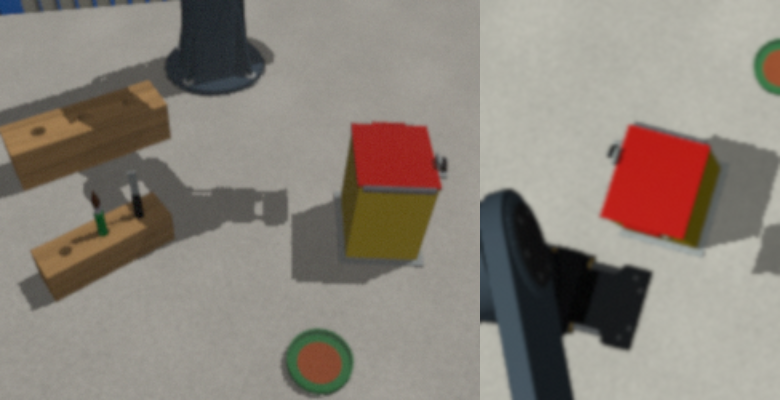

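The lid lies flat at z=0.164–0.168 (crop 395,155), so it is shut. The brush and spatula still stand at (100,215) and (137,195), the dish is where it was, and the arm is clear.

```bash
python3 -c "
from rig import ticket
print(ticket.hand_in())"
```

```text
the job is handed in; nothing more can be done
None
```

The needle is in the sharps bin, the lid is snapped fully shut, the brush, spatula and dish were left undisturbed, and the job was handed in at about 15 s of the 54 s allowed.

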